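# Build a strainer cascade on the open tube

### The job

Build the cell-straining cascade on the open tube in the rack, one piece at a time from the tube upwards, so that a sample will meet the coarsest mesh first: the blue (finest) strainer in the tube's mouth, the green in the blue, the yellow (coarsest) in the green, and the grey funnel on top. Seat each piece fully and straight before fetching the next, keep the pieces upright, and leave the red spare strainer, the brown dropper bottle and the black-capped violet stain bottle standing where they are.

Things in the scene. Friction and masses are not known exactly. Their poses are not given: they have to be found in the camera images.
- open_tube: clear open 50 ml tube, no cap, 116 mm tall, neck 33 mm across, fixed upright in one of the rack's three holes (the others hold tubes with blue and orange caps, tops 4 mm lower than this rim). Origin at the centre of its underside, z up; rim at z = 116 mm, 123 mm above the worktop. Mouth 27 mm wide. Blue strainer fully seated: shoulder on the rim, its origin at z = 102 mm here.
- rack: white plastic rack for three 50 ml tubes, 52 x 196 x 70 mm, fixed to the worktop; origin at the centre of its underside, y along the row of holes (60 mm apart). A fixed centrifuge stands to its right (x from 0.49 to 0.81, y from -0.28 to -0.06; 235 mm tall, its raised lid behind x = 0.78 reaches 460 mm), with pieces on both sides of it: pass it in front or above.
- blue_strainer: Blue cell strainer (finest mesh, lowest). Cup 34 mm across, 22 mm tall, over a white tapered skirt 14 mm long (25 mm across at the shoulder, 19 at the foot); 36 mm tall, 18 g. Origin at the centre of the foot, z up its axis; shoulder at z = 14 mm, rim at 36. Mouth 27 mm wide: the next piece seats with its origin 22 mm above this one. Stands on its foot at first. Grip the cup.
- green_strainer: Green cell strainer (medium mesh, second). Cup 34 mm across, 22 mm tall, over a white tapered skirt 14 mm long (25 mm across at the shoulder, 19 at the foot); 36 mm tall, 18 g. Origin at the centre of the foot, z up its axis; shoulder at z = 14 mm, rim at 36. Mouth 27 mm wide: the next piece seats with its origin 22 mm above this one. Stands on its foot at first. Grip the cup.
- yellow_strainer: Yellow cell strainer (coarsest mesh, third). Cup 34 mm across, 22 mm tall, over a white tapered skirt 14 mm long (25 mm across at the shoulder, 19 at the foot); 36 mm tall, 18 g. Origin at the centre of the foot, z up its axis; shoulder at z = 14 mm, rim at 36. Mouth 27 mm wide: the next piece seats with its origin 22 mm above this one. Stands on its foot at first. Grip the cup.
- funnel: grey plastic funnel, 44 mm tall, about 30 g: same white skirt below (14 mm long, 25 mm across at the shoulder, 19 at the foot), then a cone to 50 mm across at z = 26 mm and a straight band 50 mm across up to the rim at z = 44 mm: grip the band. Origin at the centre of the foot, z up its axis. Seated, its origin is 22 mm above the yellow strainer's. Starts standing on its foot.
- red_strainer: red spare strainer of the same shape, not needed: leave it standing. Origin at the centre of the foot.
- dropper_bottle: brown dropper bottle with black teat, 33 mm across, 102 mm tall, standing loose between the rack and the centrifuge: leave it. Origin at the centre of its underside.
- stain_bottle: clear screw-cap bottle with violet contents and a black cap, 36 mm across, 74 mm tall, standing loose at the right: leave it. Origin at the centre of its underside.
Not all that is in view belongs to the job. Several things have the shape of the yellow_strainer; the one meant has the colours described above.

How it is judged:
By the outcome, as a careful person would: the job done as asked, in the order asked, and still so for the second after the job is handed in, with the robot touching nothing.
It also fails if it takes over 120 s, if anything falls off the work surface, if the arm or the gripper's body presses on something with over 40 N, if the wrist force passes 120 N, or if a joint passes its speed limit or range.

### The arm

A 6-joint arm with a two-finger parallel gripper is mounted at the origin on a cart in front of the work surface, level with it; the furniture and walls round the work are solid. World frame = base frame: x ahead of the robot, y to its left, z up, the work surface at z = 0. Lengths are in mm, angles in rad, forces in N, time in s.
With the tool pointing down it reaches from about 300 to 775 mm from the base axis. Payload 14.6 kg.
Tool frame: the origin (TCP) lies midway between the tips of the shut fingers; the grasp point (between the pads) lies pinch_z behind it (pinch_z is the distance from the TCP to the grasp point, in mm); z points along the fingers, y is the line along which they close (so a half turn about z gives the same grasp; the last joint's range is limited). The gripper opens to 85 mm and grips with 20 to 120 N. Pads are 22 mm wide; open, the fingers measure 114 mm over their backs; the gripper's body (76 mm by 85 mm) begins 54 mm behind the grasp point. The pads swing forward as they close: fully open they stand 13 mm farther back than shut.
Start: joints at [1.034, 0.3, 1.521, -0, 1.321, -0.067], TCP at [248.985, 490.404, 231.281] pointing down, gripper open.
Joint ranges: [-3.03, 3.03], [-0.79, 2.21], [0.23, 2.52], [-1.04, 4.18], [0, 3.07], [-2.55, 2.55]. Speed limits (rad/s): [2.22, 2.22, 2.57, 3.14, 3.14, 3.14].

### API

Orientations are given as a unit quaternion [x, y, z, w].
In Python, from bench import * gives the robot as it stands.
- The arm moves only by the tool play_rows, never from a script. Its argument "deltas" is text: rows parted by semicolons, each of 7 numbers parted by spaces: the turn, a rotation vector about the tool's x, y, z in degrees, then the shift along the tool's x, y, z in cm, then the closure, from -1 (fully open) to 1 (shut), so that 0 is half open. A call has 1 to 10 rows; each row shifts and turns the commanded pose from where the row before left it, along the tool's axes as they then stand; what a row does not reach is not made up. A row lasts 1/12 s, in which the tool goes at most 41.7 mm and 7.16 degrees, less where a joint would pass 70% of its speed; a pose out of reach is approached as far as the arm can. A call is refused whole if a number of a shift passes 4.17 or a number of a turn 7.16, either way. A call with a gripper value outside its range is refused whole. The fingers move at their own pace and stop on an object; the grip force is fixed at half the most. Time passes only in rows, so rows that do not move let the fingers close. It gives the time, the measured TCP pose, the force, the opening and the grip force at its end, in the units of the state.
- get_obs(): the state, without advancing time (a new reading comes with each control period).
- camera(name): name is "side" or "top" or "wrist"; returns a dict with "color" (480x640x3 uint8, red, green, blue), "z_map" (480x640 float32, mm along the optical axis (not along the pixel's ray), 0 where there is no reading), "intrinsics" (3x3 intrinsics, pixels), "R" (3x3) and "t" (3): a world point X has camera coordinates R X + t. Camera axes: x right, y down, z forward; pixel columns grow to the right and rows downward; lengths in mm; the calibration is good to about 2 mm. A picture is of the moment at which its call begins.
- job_done(): hands the job in; it is judged then, once.
The state is a dict: "clock": time; "qpos": joint angles; "qvel": joint speeds; "tau": joint torques, N m; "position": TCP position; "orientation": TCP orientation; "contact_force": force on the tool from outside, world axes, zero at the start; "torque": the same for the moment, N m; "gripper_width": opening from 0.0 (shut) to 1.0 (fully open); "finger_force": force on a finger pad.
Only numpy, scipy, OpenCV 4.12 (cv2) and the standard library are available. Lean on these libraries where they do the work, as an engineer would, in place of code of your own. Each camera call takes 0.05 s, during which the arm holds its last target. There are 200 camera calls.

## Working session

There is one attempt and no reset: what is moved stays moved. The work goes in short steps, Python scripts to look and compute and a tool call to move; the robot and the scene stay as the last step left them, time stands still between calls to the robot, and variables do not carry over. Pictures are saved under pics/ and viewed, at most 14 in all, crops included, and the job is handed in when it is done.

Besides the shell and the picture viewer there is one more tool, called after ">>>" as name(argument=value, ...) on one line, values as JSON. play_rows: Moves the arm, as the interface text tells. Its arguments: {"type":"object","properties":{"deltas":{"type":"string"}},"required":["deltas"]}

```bash
mkdir -p pics; ls; python3 - <<'E'
from bench import *
import cv2
o=get_obs();print(o)
for n in("top","side"):
    c=camera(n);cv2.imwrite(f"pics/{n}0.png",c["color"][:,:,::-1]);print(n,c["intrinsics"],c["R"],c["t"])
    import numpy as np; np.savez(f"{n}0.npz",**c)
E
```

```text
pics
{'clock': 0.0, 'qpos': array([ 1.03439857e+00,  3.00456773e-01,  1.52159674e+00,  1.72562580e-05,
        1.32068539e+00, -6.66006274e-02]), 'qvel': array([ 1.49271662e-03, -2.53483853e-05,  2.19463661e-03, -1.20754635e-04,
        6.00353106e-04,  1.47401913e-03]), 'tau': array([ 1.63671273e-03, -5.43494940e+01, -3.61798632e+01, -6.23767193e-06,
        3.98391334e-03,  8.83324613e-07]), 'position': array([248.86648723, 490.21035361, 230.72254512]), 'orientation': array([ 2.32746382e-01,  9.72537297e-01, -5.44791187e-04, -1.78172258e-04]), 'contact_force': array([-1.05896265, -0.10279719, -0.44377009]), 'torque': array([-0.04343522,  0.00397512,  0.00365157]), 'finger_force': 0.0, 'gripper_width': 1.0005795189920164}
top [[480.60734426   0.         312.5046393 ]
 [  0.         480.60734426 248.64035047]
 [  0.           0.           1.        ]] [[-0.02102436 -0.99972609  0.01028193]
 [-0.99464078  0.01987389 -0.10146304]
 [ 0.10123091 -0.01236002 -0.99478617]] [ -55.46646908  523.39744072 1059.24059545]
side [[542.15966039   0.         322.03730568]
 [  0.         542.15966039 233.53119017]
 [  0.           0.           1.        ]] [[ 0.6603209  -0.75097672 -0.0032067 ]
 [-0.62134549 -0.54393019 -0.56397671]
 [ 0.42178916  0.37439808 -0.82578447]] [-397.17273094  336.03580723 1056.22574841]
```

View pics/top0.png

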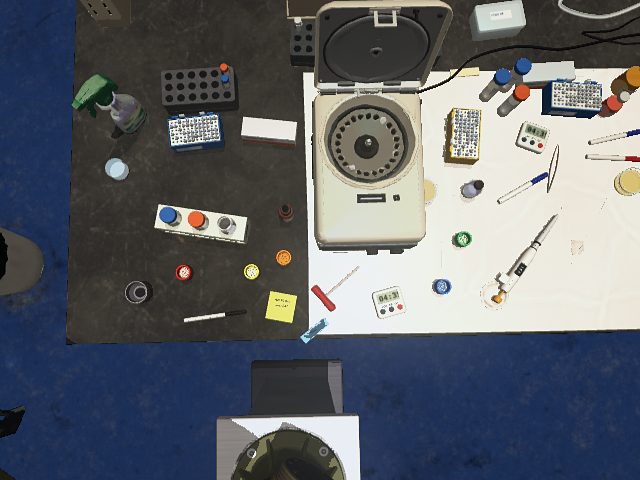

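View pics/side0.png

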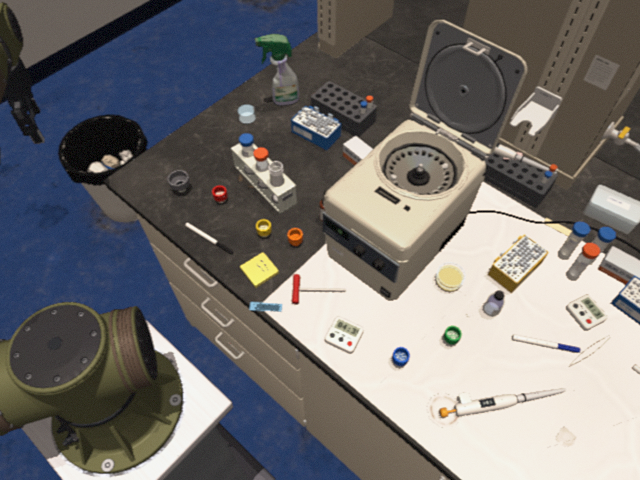

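Top view: funnel (138,292), red (184,272), yellow (252,271), an orange decoy (284,257), open tube (226,226), dropper (286,212), blue (442,287), green (462,239) and stain bottle (472,188). The side view agrees.

```bash
cat > h.py <<'E'
import numpy as np,cv2
from scipy.spatial.transform import Rotation as Ro
def ray(c,u,v,z):
    K,R,t=c["intrinsics"],c["R"],c["t"]
    d=R.T@np.linalg.solve(K,np.array([u,v,1.]));o=-R.T@t
    return (o+d*(z-o[2])/d[2])[:2]
def cloud(c):
    K,R,t=c["intrinsics"],c["R"],c["t"]
    v,u=np.mgrid[:480,:640];z=c["z_map"]
    P=np.stack([(u-K[0,2])*z/K[0,0],(v-K[1,2])*z/K[1,1],z],-1)
    W=(P-t)@R; W[z==0]=np.nan
    return W
def proj(c,X):
    p=c["intrinsics"]@(c["R"]@np.asarray(X,float)+c["t"]);return p[:2]/p[2]
E
python3 - <<'E'
from h import *
import bench;print([n for n in dir(bench) if n[0]!='_'])
print(getattr(bench,'pinch_z',None))
T=dict(np.load("top0.npz"));S=dict(np.load("side0.npz"));W=cloud(T);WS=cloud(S)
ob=dict(funnel=(138,292,44),red=(184,272,36),yellow=(252,271,36),orange=(284,257,36),tube=(226,226,123),bluecap=(168,216,119),orcap=(197,220,119),dropper=(286,212,102),green=(462,239,36),blue=(442,287,36),stain=(472,188,74))
for n,(u,v,h) in ob.items():
    p=ray(T,u,v,h); out=[]
    for w in (W,WS):
        m=(np.hypot(w[...,0]-p[0],w[...,1]-p[1])<40)&(abs(w[...,2]-h)<7)
        q=w[m]
        if len(q)<5: out.append(None);continue
        (x,y),r=cv2.minEnclosingCircle(q[:,:2].astype(np.float32)); out.append((round(x),round(y),round(r),round(float(np.median(q[:,2]))),len(q)))
    print(n,p.round(),out)
E
```

```text
['IKError', 'camera', 'get_obs', 'job_done', 'pinch_z']
18.700000000000003
funnel [432. 319.] [(433, 324, 25, 43, 129), (436, 323, 28, 43, 134)]
red [475. 221.] [(475, 224, 18, 35, 83), (477, 222, 19, 35, 97)]
yellow [474.  70.] [(474, 71, 17, 35, 75), (478, 72, 19, 36, 98)]
orange [504.  -2.] [(504, 0, 17, 36, 74), (507, -1, 19, 36, 108)]
tube [563. 113.] [(571, 118, 16, 122, 81), (573, 118, 18, 121, 91)]
bluecap [587. 233.] [(591, 236, 17, 117, 216), (594, 234, 18, 119, 136)]
orcap [577. 173.] [(581, 177, 17, 118, 211), (583, 164, 31, 119, 149)]
dropper [594. -11.] [(605, -8, 6, 99, 23), (606, -6, 2, 96, 5)]
green [ 536. -403.] [(538, -408, 17, 35, 93), (541, -409, 19, 36, 129)]
blue [ 430. -353.] [(431, -356, 17, 36, 86), (434, -358, 18, 35, 132)]
stain [ 644. -419.] [(654, -434, 11, 73, 74), (656, -435, 11, 74, 89)]
```

>>> play_rows(deltas="0 0 7 0 0 0 -0.3;0 0 7 0 0 0 -0.3;0 0 7 0 0 0 -0.3;0 0 7 0 0 0 -0.3;0 0 7 0 0 0 -0.3;0 0 7 0 0 0 -0.3;0 0 7 0 0 0 -0.3;0 0 7 0 0 0 -0.3;0 0 7 0 0 0 -0.3;0 0 0 0 0 0 -0.3")

```text
clock: 0.93
position: [248.9, 490.3, 231.0]
orientation: [0.709, 0.705, -0.0, 0.0]
contact_force: [-0.5, 0.6, -0.5]
gripper_width: 0.65
finger_force: 0.0
```

>>> play_rows(deltas="0 0 0 -4 0.85 0 -0.3;0 0 0 -4 0.85 0 -0.3;0 0 0 -4 0.85 0 -0.3;0 0 0 -4 0.85 0 -0.3;0 0 0 -4 0.85 0 -0.3;0 0 0 -4 0.85 0 -0.3;0 0 0 -4 0.85 0 -0.3;0 0 0 -4 0.85 0 -0.3;0 0 0 -4 0.85 0 -0.3;0 0 0 -4 0.85 0 -0.3")

```text
clock: 1.77
position: [334.3, 88.7, 231.4]
orientation: [0.705, 0.71, 0.0, 0.0]
contact_force: [0.3, 0.9, -0.1]
gripper_width: 0.651
finger_force: 0.0
```

>>> play_rows(deltas="0 0 0 -4 0.85 0 -0.3;0 0 0 -4 0.85 0 -0.3;0 0 0 -4 0.85 0 -0.3;0 0 0 -4 0.85 0 -0.3;0 0 0 -4 0.85 0 -0.3;0 0 0 -4 0.85 0 -0.3;0 0 0 -4 0.85 0 -0.3;0 0 0 -4 0.85 0 -0.3;0 0 0 -3 0.85 0 -0.3;0 0 0 0 0 0 -0.3")

```text
clock: 2.6
position: [411.8, -263.6, 230.5]
orientation: [0.706, 0.708, -0.0, -0.0]
contact_force: [0.3, 0.3, -0.3]
gripper_width: 0.653
finger_force: 0.0
```

>>> play_rows(deltas="0 0 0 -3.1 0.7 0 -0.3;0 0 0 -3.1 0.7 0 -0.3;0 0 0 -3.1 0.7 0 -0.3;0 0 0 0 0 4 -0.3;0 0 0 0 0 4 -0.3;0 0 0 0 0 2 -0.3;0 0 0 0 0 0 -0.3")

```text
clock: 3.18
position: [431.0, -350.5, 126.5]
orientation: [0.705, 0.709, -0.0, -0.004]
contact_force: [0.4, -0.4, -1.1]
gripper_width: 0.649
finger_force: 0.0
```

```bash
python3 - <<'E'
from h import *
from bench import *
c=camera("wrist");cv2.imwrite("pics/w1.png",c["color"][:,:,::-1]);np.savez("w1.npz",**c)
print(c["intrinsics"],c["R"].round(3),c["t"])
W=cloud(c);m=(abs(W[...,2]-35)<6)&(np.hypot(W[...,0]-433,W[...,1]+357)<35)
q=W[m];print(len(q),cv2.minEnclosingCircle(q[:,:2].astype(np.float32)) if len(q) else 0, np.nanmedian(q[:,2]))
E
```

```text
[[420.16748703   0.         318.02373366]
 [  0.         420.16748703 245.232398  ]
 [  0.           0.           1.        ]] [[ 1.     0.005 -0.006]
 [ 0.007 -0.96   0.279]
 [-0.005 -0.279 -0.96 ]] [-428.1985615  -346.06108819  184.34712505]
1293 ((432.8854064941406, -354.3465270996094), 17.360877990722656) 36.76960205892154
```

View pics/w1.png

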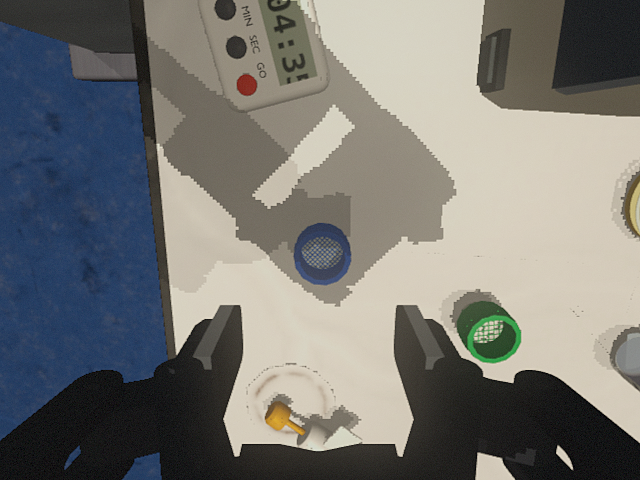

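The wrist view shows the blue cup at (322,253), midway between the fingers (columns ~240 and ~397). It needs only a few mm of correction.

>>> play_rows(deltas="0 0 0 -0.4 0.2 4 -0.3;0 0 0 0 0 4 -0.3;0 0 0 0 0 2 -0.3;0 0 0 0 0 0 -0.3;0 0 0 0 0 0 -0.3")

```text
clock: 3.65
position: [435.4, -356.7, 33.0]
orientation: [0.706, 0.708, 0.0, 0.001]
contact_force: [-0.5, 0.0, 0.6]
gripper_width: 0.65
finger_force: 0.0
```

```bash
python3 - <<'E'
from h import *
from bench import *
o=get_obs();print(o["position"],o["orientation"].round(4))
c=camera("wrist");cv2.imwrite("pics/w2.png",c["color"][:,:,::-1])
W=cloud(c)
m=(W[...,2]<70)&(W[...,2]>5)&(abs(W[...,1]+355)<30)&(abs(W[...,0]-433)<60)
import sys
for z in range(5,70,4):
    q=W[m&(abs(W[...,2]-z)<2)];  print(z,len(q), q.min(0).round() if len(q) else '',q.max(0).round() if len(q) else '')
E
```

```text
[ 435.4494616  -356.73023345   33.03976068] [7.060e-01 7.082e-01 0.000e+00 6.000e-04]
5 0  
9 0  
13 0  
17 1465 [ 418. -368.   15.] [ 448. -338.   19.]
21 1262 [ 416. -369.   19.] [ 449. -337.   23.]
25 639 [ 416. -369.   23.] [ 450. -337.   27.]
29 724 [ 416. -369.   27.] [ 450. -337.   31.]
33 754 [ 416. -369.   31.] [ 450. -337.   35.]
37 2516 [ 407. -371.   35.] [ 463. -338.   39.]
41 284 [ 401. -368.   39.] [ 469. -345.   43.]
45 504 [ 395. -368.   43.] [ 476. -345.   47.]
49 650 [ 394. -369.   47.] [ 476. -345.   51.]
53 737 [ 394. -367.   51.] [ 477. -345.   55.]
57 753 [ 394. -368.   55.] [ 477. -345.   59.]
61 852 [ 394. -368.   59.] [ 477. -345.   63.]
65 912 [ 394. -368.   63.] [ 477. -345.   67.]
69 709 [ 394. -368.   67.] [ 477. -345.   70.]
```

View pics/w2.png

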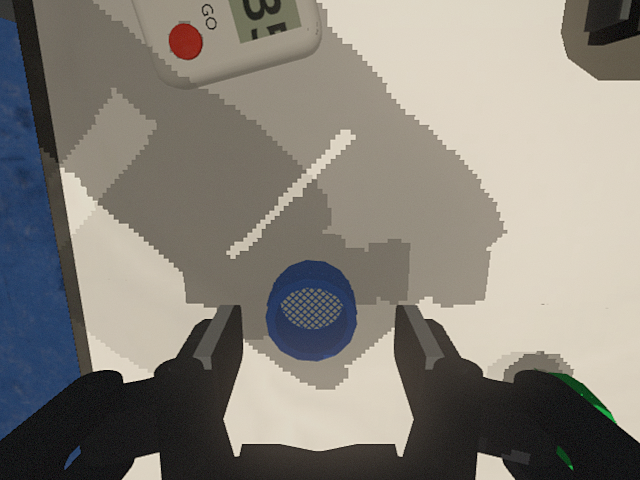

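The cup sits between the fingers, about 2.5 mm off in x and y. I'll correct that, go down 18 mm and close.

>>> play_rows(deltas="0 0 0 0.27 -0.2 1 -0.3;0 0 0 0 0 0.85 -0.3;0 0 0 0 0 0 1;0 0 0 0 0 0 1;0 0 0 0 0 0 1;0 0 0 0 0 0 1;0 0 0 0 0 0 1;0 0 0 0 0 0 1")

```text
clock: 4.37
position: [432.9, -353.8, 13.1]
orientation: [0.707, 0.708, 0.0, 0.0]
contact_force: [-0.1, -0.2, 2.4]
gripper_width: 0.365
finger_force: 59.4
```

>>> play_rows(deltas="0 0 0 0 0 -2 1;0 0 0 0 0 -4 1;0 0 0 0 0 -4 1;0 0 0 0 0 -4 1;0 0 0 0 0 -4 1;0 0 0 0 0 -3 1;0 0 0 0 0 0 1;0 0 0 0 0 0 1")

```text
clock: 5.03
position: [433.0, -353.9, 224.3]
orientation: [0.707, 0.708, 0.0, 0.002]
contact_force: [-0.6, 0.4, -1.2]
gripper_width: 0.363
finger_force: 59.4
```

```bash
cat > grip.py <<'E'
from h import *
from bench import *
import sys
def grip(hgt,name=None,rad=17):
    o=get_obs();p=o["position"];print("tcp",p.round(1),o["orientation"].round(4),o["gripper_width"],o["finger_force"])
    c=camera("wrist");np.savez("last.npz",**c)
    if name: cv2.imwrite(f"pics/{name}.png",c["color"][:,:,::-1])
    W=cloud(c);Q=Ro.from_quat(o["orientation"]);L=(W.reshape(-1,3)-p)@Q.as_matrix()
    col=c["color"].reshape(-1,3)
    sel=(np.hypot(L[:,0],L[:,1])<rad+10)&(L[:,2]>-60)&(L[:,2]<40)&(np.ptp(col.astype(int),axis=1)>60)
    q=L[sel]
    for z in range(-40,28,2):
        k=q[abs(q[:,2]-z)<1]
        if len(k)>20: print(z,len(k),k.min(0).round(1)[:2],k.max(0).round(1)[:2])
E
python3 -c "
from grip import *
grip(36,'w3')"
```

```text
tcp [ 433.  -353.9  224.3] [7.066e-01 7.076e-01 1.000e-04 1.600e-03] 0.36306369007936157 59.378841910777915
-24 38 [-16.6   3.8] [-13.6   9.8]
```

View pics/w3.png

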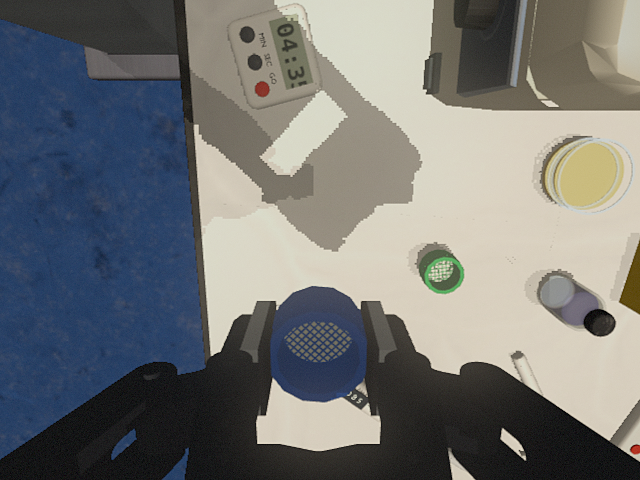

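Blue is held between the pads, filling (272–367, 288–400), and looks level. Carrying it in front of the centrifuge to the tube.

>>> play_rows(deltas="0 0 0 3.9 -1 0 1;0 0 0 3.9 -1 0 1;0 0 0 4 -1 0 1;0 0 0 4 0 0 1;0 0 0 4 0 0 1;0 0 0 4 0 0 1;0 0 0 4 0 0 1;0 0 0 4 0 0 1;0 0 0 4 0 0 1;0 0 0 4 0 0 1")

```text
clock: 5.92
position: [401.1, 46.2, 221.5]
orientation: [0.707, 0.708, -0.001, -0.001]
contact_force: [0.8, 0.1, -0.6]
gripper_width: 0.364
finger_force: 59.5
```

>>> play_rows(deltas="0 0 0 0 4 0 1;0 0 0 0 4 0 1;0 0 0 0 4 0 1;0 0 0 0 4 0 1;0 0 0 0 0.9 0 1;0 0 0 0 0 0 1;0 0 0 0 0 0 1")

```text
clock: 6.5
position: [570.5, 44.5, 220.7]
orientation: [0.707, 0.708, -0.001, -0.001]
contact_force: [-0.8, 0.1, 0.7]
gripper_width: 0.365
finger_force: 59.6
```

```bash
cat > look.py <<'E'
from h import *
from bench import *
def look(name=None):
    o=get_obs();p=o["position"];M=Ro.from_quat(o["orientation"]).as_matrix();print("tcp",p.round(1),"tilt",M[:,2].round(4),"y",M[:,1].round(4),round(o["gripper_width"],3),round(o["finger_force"]),o["contact_force"].round(1))
    c=camera("wrist");np.savez("last.npz",**c)
    if name: cv2.imwrite(f"pics/{name}.png",c["color"][:,:,::-1])
    return o,c,cloud(c)
def circ(q,r=None):
    from scipy.optimize import least_squares
    a=q[:,:2].mean(0)
    # fit to outer hull points
    h=cv2.convexHull(q[:,:2].astype(np.float32))[:,0]
    f=least_squares(lambda s:np.hypot(h[:,0]-s[0],h[:,1]-s[1])-s[2],[*a,17],loss="soft_l1")
    return f.x.round(1)
def held(o,W,zt,rad=17):
    M=Ro.from_quat(o["orientation"]).as_matrix();L=(W-o["position"])@M
    m=(abs(L[...,2]-zt)<2)&(np.hypot(L[...,0],L[...,1])<rad+5)&(abs(L[...,1])<rad-2 if rad<20 else True)
    q=L[m];print("held tool",len(q),circ(q) if len(q)>10 else '',q.min(0).round(1),q.max(0).round(1))
def find(W,x,y,z,r=30,dz=3):
    m=(abs(W[...,2]-z)<dz)&(np.hypot(W[...,0]-x,W[...,1]-y)<r);q=W[m]
    print("found",len(q),circ(q) if len(q)>10 else '',q.min(0).round(1),q.max(0).round(1))
E
python3 - <<'E'
from look import *
o,c,W=look("w4")
held(o,W,-23)
find(W,572,118,122,25)
E
```

```text
tcp [570.5  44.5 220.7] tilt [-3.5e-03 -1.0e-04 -1.0e+00] y [ 1.      0.0014 -0.0035] 0.365 60 [-0.8  0.1  0.7]
held tool 3125 [-1.   0.1 16.8] [-18.2 -15.  -25. ] [ 16.3  15.  -21. ]
found 956 [572.4 119.9  16.2] [556.2 103.6 119.1] [588.5 136.1 125. ]
```

View pics/w4.png

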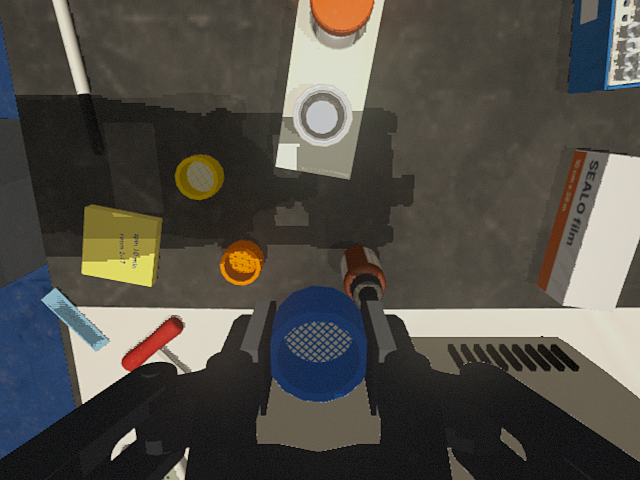

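The open tube's mouth is at (322,117) and measures (572.4, 119.9). The held cup is centred to within 1 mm. Moving over the tube and down to just above the rim.

>>> play_rows(deltas="0 0 0 3.8 0.2 0 1;0 0 0 3.8 0 0 1;0 0 0 0 0 4 1;0 0 0 0 0 3.5 1;0 0 0 0 0 0 1;0 0 0 0 0 0 1")

```text
clock: 7.05
position: [571.9, 120.4, 147.6]
orientation: [0.707, 0.708, -0.001, -0.001]
contact_force: [0.2, 0.6, 0.5]
gripper_width: 0.362
finger_force: 59.6
```

```bash
python3 - <<'E'
from look import *
o,c,W=look("w5");s=camera("side");cv2.imwrite("pics/s5.png",cv2.resize(s["color"][90:240,180:380,::-1],None,fx=3,fy=3))
held(o,W,-23)
E
```

```text
tcp [571.9 120.4 147.6] tilt [-2.7e-03 -4.0e-04 -1.0e+00] y [ 1.      0.0015 -0.0027] 0.362 60 [0.2 0.6 0.5]
held tool 3094 [-1.  -0.1 16.8] [-18.6 -15.  -25. ] [ 16.  15. -21.]
```

View pics/s5.png

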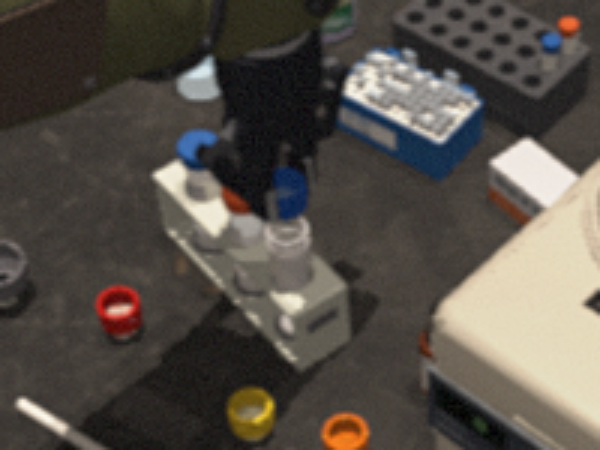

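The side crop shows blue over the tube mouth, in line with it. Lowering.

>>> play_rows(deltas="0 0 0 0 0 1 1;0 0 0 0 0 0.7 1;0 0 0 0 0 0.5 1;0 0 0 0 0 0.2 1;0 0 0 0 0 0 1")

```text
clock: 7.57
position: [572.8, 120.5, 123.2]
orientation: [0.707, 0.708, -0.0, -0.0]
contact_force: [-0.0, -0.4, -0.3]
gripper_width: 0.36
finger_force: 59.6
```

>>> play_rows(deltas="0 0 0 0 0 0.1 1;0 0 0 0 0 0.1 1;0 0 0 0 0 0 1")

```text
clock: 7.82
position: [573.2, 120.6, 122.1]
orientation: [0.707, 0.708, 0.0, 0.0]
contact_force: [-1.0, -1.2, 1.6]
gripper_width: 0.359
finger_force: 60.9
```

>>> play_rows(deltas="0 0 0 0 0 0.1 1;0 0 0 0 0 0 1;0 0 0 0 0 0 1")

```text
clock: 8.07
position: [573.3, 120.6, 121.7]
orientation: [0.707, 0.708, 0.0, 0.0]
contact_force: [-1.2, 0.0, 7.7]
gripper_width: 0.364
finger_force: 63.7
```

>>> play_rows(deltas="0 0 0 0 0 0 -0.3;0 0 0 0 0 0 -0.3;0 0 0 0 0 0 -0.3;0 0 0 0 0 0 -0.3;0 0 0 0 0 -4 -0.3;0 0 0 0 0 -4 -0.3;0 0 0 -3.8 0 -2 -0.3;0 0 0 -3.8 0 0 -0.3;0 0 0 0 0 0 -0.3;0 0 0 0 0 0 -0.3")

```text
clock: 8.9
position: [573.1, 44.2, 220.3]
orientation: [0.708, 0.707, 0.0, 0.0]
contact_force: [0.2, 0.6, -0.5]
gripper_width: 0.65
finger_force: 0.0
```

```bash
cat > chk.py <<'E'
from look import *
import sys
n,z=sys.argv[1],float(sys.argv[2])
o,c,W=look(n)
find(W,572.4,119.9,z,25,2.5)
m=(np.hypot(W[...,0]-572.4,W[...,1]-119.9)<22)&(W[...,2]>z-4)
q=W[m];A=np.c_[q[:,:2]-[572.4,119.9],np.ones(len(q))];s=np.linalg.lstsq(A,q[:,2],rcond=None)[0];print("plane",s,np.percentile(q[:,2],[5,50,95]))
E
python3 chk.py w6 145
```

```text
tcp [573.1  44.2 220.3] tilt [ 2.e-04 -0.e+00 -1.e+00] y [ 1.0e+00 -1.2e-03  2.0e-04] 0.65 0 [ 0.2  0.6 -0.5]
found 1400 [573.2 119.5  16.7] [556.5 102.9 142.5] [590.  136.4 147.5]
plane [-1.35323487e-03 -7.86641703e-04  1.45685256e+02] [144.23720657 145.80442462 146.96484338]
```

View pics/w6.png

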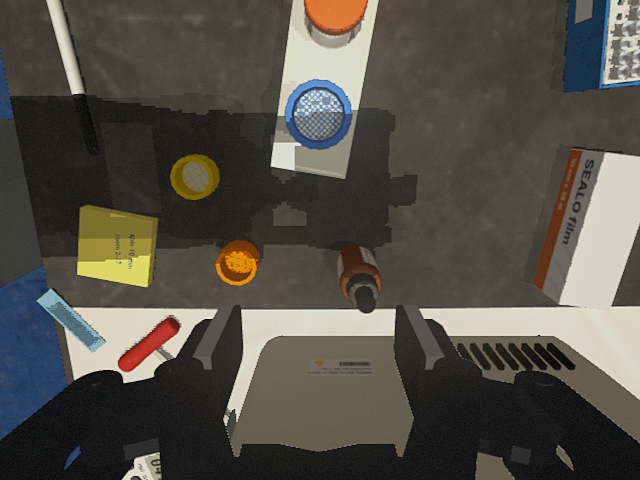

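Blue is seated: rim ring at (319,115), level, at z = 145.7. Fetching green.

>>> play_rows(deltas="0 0 0 0 -4.1 0 -0.3;0 0 0 0 -4.1 0 -0.3;0 0 0 0 -4.1 0 -0.3;0 0 0 0 -4.1 0 -0.3;0 0 0 -4 0 0 -0.3;0 0 0 -4 0 0 -0.3;0 0 0 -4 0 0 -0.3;0 0 0 -4 0 0 -0.3;0 0 0 -4 0 0 -0.3;0 0 0 -4 0 0 -0.3")

```text
clock: 9.78
position: [409.4, -195.6, 220.1]
orientation: [0.706, 0.708, 0.0, -0.0]
contact_force: [-0.2, 0.3, 0.5]
gripper_width: 0.646
finger_force: 0.0
```

>>> play_rows(deltas="0 0 0 -4 0 0 -0.3;0 0 0 -4 0 0 -0.3;0 0 0 -4 0 0 -0.3;0 0 0 -4 0 0 -0.3;0 0 0 -1.3 3.3 0 -0.3;0 0 0 -1.3 3.3 0 -0.3;0 0 0 -1.3 3.3 0 -0.3;0 0 0 -1.1 3.3 0 -0.3;0 0 0 0 0 4 -0.3;0 0 0 0 0 4 -0.3")

```text
clock: 10.62
position: [545.0, -404.1, 140.3]
orientation: [0.706, 0.708, 0.0, 0.002]
contact_force: [0.3, 0.3, -2.4]
gripper_width: 0.653
finger_force: 0.0
```

>>> play_rows(deltas="0 0 0 0 0 1.5 -0.3;0 0 0 0 0 0 -0.3;0 0 0 0 0 0 -0.3")

```text
clock: 10.87
position: [542.3, -403.5, 124.8]
orientation: [0.706, 0.708, -0.0, -0.001]
contact_force: [-0.4, 0.1, 0.0]
gripper_width: 0.648
finger_force: 0.0
```

```bash
python3 - <<'E'
from look import *
o,c,W=look("w7")
find(W,540,-406,35.5,30,3)
E
```

```text
tcp [ 542.3 -403.5  124.8] tilt [-1.e-03  9.e-04 -1.e+00] y [ 1.      0.0025 -0.001 ] 0.648 0 [-0.4  0.1  0. ]
found 1102 [ 539.5 -406.3   16.7] [ 522.9 -423.    32.5] [ 556.  -389.6   38.5]
```

>>> play_rows(deltas="0 0 0 -0.28 -0.28 4 -0.3;0 0 0 0 0 4 -0.3;0 0 0 0 0 2.2 -0.3;0 0 0 0 0 0.9 -0.3;0 0 0 0 0 0 -0.3;0 0 0 0 0 0 1;0 0 0 0 0 0 1;0 0 0 0 0 0 1;0 0 0 0 0 0 1;0 0 0 0 0 0 1")

```text
clock: 11.75
position: [540.3, -408.2, 17.6]
orientation: [0.707, 0.708, 0.0, 0.003]
contact_force: [-0.2, -0.2, 5.9]
gripper_width: 0.362
finger_force: 59.5
```

>>> play_rows(deltas="0 0 0 0 0 -2 1;0 0 0 0 0 -4 1;0 0 0 0 0 -4 1;0 0 0 0 0 -4 1;0 0 0 0 0 -4 1;0 0 0 0 0 -2.7 1;0 0 0 0 -4 0 1;0 0 0 0 -4 0 1;0 0 0 0 -4 0 1;0 0 0 0.5 -2 0 1")

```text
clock: 12.58
position: [395.8, -402.8, 223.3]
orientation: [0.707, 0.707, -0.0, 0.001]
contact_force: [0.4, 0.2, -0.0]
gripper_width: 0.366
finger_force: 59.5
```

>>> play_rows(deltas="0 0 0 4 0 0 1;0 0 0 4 0 0 1;0 0 0 4 0 0 1;0 0 0 4 0 0 1;0 0 0 4 0 0 1;0 0 0 4 0 0 1;0 0 0 4 0 0 1;0 0 0 4 0 0 1;0 0 0 4 0 0 1;0 0 0 4 0 0 1")

```text
clock: 13.42
position: [398.2, -0.6, 223.1]
orientation: [0.707, 0.708, 0.001, 0.002]
contact_force: [2.3, -0.6, 0.5]
gripper_width: 0.362
finger_force: 59.5
```

>>> play_rows(deltas="0 0 0 4 0 0 1;0 0 0 0.7 4 0 1;0 0 0 0 4 0 1;0 0 0 0 4 0 1;0 0 0 0 4 0 1;0 0 0 0 1.8 0 1;0 0 0 0 0 0 1;0 0 0 0 0 0 1")

```text
clock: 14.08
position: [576.7, 44.9, 222.1]
orientation: [0.707, 0.708, 0.0, 0.0]
contact_force: [-0.7, -0.7, -0.2]
gripper_width: 0.365
finger_force: 59.6
```

```bash
python3 - <<'E'
from look import *
o,c,W=look("w8")
for z in(-24,-22,-20,-18):held(o,W,z)
M=Ro.from_quat(o["orientation"]).as_matrix();L=(W-o["position"])@M
m=(np.hypot(L[...,0],L[...,1])<20)&(abs(L[...,1])<14)&(L[...,2]<0);print("rim z",np.percentile(L[m][:,2],[1,5,20,50]))
q=L[m&(L[...,2]<np.percentile(L[m][:,2],25))];A=np.c_[q[:,:2],np.ones(len(q))];print(np.linalg.lstsq(A,q[:,2],rcond=None)[0])
find(W,573,119.7,145,25,2.5)
E
```

```text
tcp [576.7  44.9 222.1] tilt [ 0.0013  0.     -1.    ] y [1.     0.0014 0.0013] 0.365 60 [-0.7 -0.7 -0.2]Traceback (most recent call last):
  File "<stdin>", line 3, in <module>
  File "look.py", line 18, in held
    q=L[m];print("held tool",len(q),circ(q) if len(q)>10 else '',q.min(0).round(1),q.max(0).round(1))
                                                                 ~~~~~^^^
    return umr_minimum(a, axis, None, out, keepdims, initial, where)
ValueError: zero-size array to reduction operation minimum which has no identity
```

View pics/w8.png

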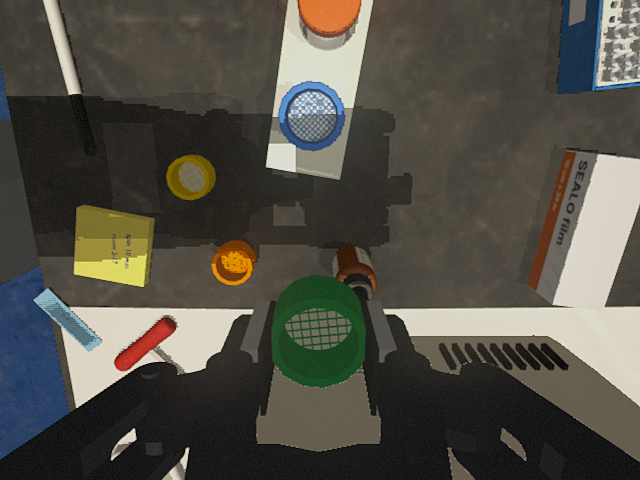

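Green is held upright at (318,330), and blue is still level in the tube at (311,117). Measuring the grip offset.

```bash
cat > meas.py <<'E'
from look import *
import sys
def rim(o,W,rad=17,ylim=14):
    M=Ro.from_quat(o["orientation"]).as_matrix();L=(W-o["position"])@M
    m=(np.hypot(L[...,0],L[...,1])<rad+5)&(abs(L[...,1])<ylim)&(L[...,2]<0)&(L[...,2]>-45)
    z=L[m][:,2];z0=np.percentile(z,5);q=L[m&(L[...,2]<z0+3)]
    A=np.c_[q[:,:2],np.ones(len(q))]
    print("rim z",np.percentile(z,[1,5,20]).round(1),"plane",np.linalg.lstsq(A,q[:,2],rcond=None)[0].round(3),"x",q[:,0].min().round(1),q[:,0].max().round(1),"circ",circ(q))
if __name__=="__main__":
    o=get_obs();c=dict(np.load("last.npz"));W=cloud(c);rim(o,W);find(W,573,119.7,float(sys.argv[1]),25,2.5)
E
python3 meas.py 145
```

```text
rim z [-20.3 -19.9 -19. ] plane [-5.0000e-03  3.0000e-03 -1.9078e+01] x -15.6 18.6 circ [ 1.5  0.6 16.7]
found 1369 [573.2 119.6  16.7] [556.3 103.  142.6] [590.  136.2 147.5]
```

>>> play_rows(deltas="0 0 0 3.7 -0.36 0 1;0 0 0 3.6 0 0 1;0 0 0 0 0 3 1;0 0 0 0 0 2.4 1;0 0 0 0 0 0 1;0 0 0 0 0 0 1")

```text
clock: 14.63
position: [571.9, 117.8, 168.0]
orientation: [0.707, 0.708, -0.0, -0.0]
contact_force: [-0.4, 0.1, -0.0]
gripper_width: 0.365
finger_force: 59.6
```

>>> play_rows(deltas="0 0 0 0 0 0.7 1;0 0 0 0 0 0.5 1;0 0 0 0 0 0.3 1;0 0 0 0 0 0 1;0 0 0 0 0 0 1")

```text
clock: 15.05
position: [572.7, 117.7, 152.5]
orientation: [0.707, 0.708, 0.0, 0.0]
contact_force: [-0.8, 0.5, 0.5]
gripper_width: 0.365
finger_force: 59.6
```

>>> play_rows(deltas="0 0 0 0 0 0.2 1;0 0 0 0 0 0.1 1;0 0 0 0 0 0.1 1;0 0 0 0 0 0 1;0 0 0 0 0 0 1")

```text
clock: 15.47
position: [572.7, 117.9, 148.3]
orientation: [0.707, 0.708, 0.0, 0.0]
contact_force: [0.1, -1.2, -0.3]
gripper_width: 0.361
finger_force: 59.7
```

>>> play_rows(deltas="0 0 0 0 0 0.1 1;0 0 0 0 0 0 1;0 0 0 0 0 0 1")

```text
clock: 15.72
position: [572.8, 118.0, 148.1]
orientation: [0.707, 0.708, 0.0, 0.0]
contact_force: [-3.0, -1.1, 7.7]
gripper_width: 0.362
finger_force: 60.5
```

>>> play_rows(deltas="0 0 0 0 0 0 -0.3;0 0 0 0 0 0 -0.3;0 0 0 0 0 0 -0.3;0 0 0 0 0 0 -0.3;0 0 0 0 0 -4 -0.3;0 0 0 0 0 -4 -0.3;0 0 0 -3.7 0 0 -0.3;0 0 0 -3.7 0 0 -0.3;0 0 0 0 0 0 -0.3;0 0 0 0 0 0 -0.3")

```text
clock: 16.55
position: [572.7, 42.4, 227.2]
orientation: [0.707, 0.707, -0.0, -0.0]
contact_force: [0.1, 0.8, -0.5]
gripper_width: 0.652
finger_force: 0.0
```

```bash
python3 chk.py w9 167
```

```text
tcp [572.7  42.4 227.2] tilt [-1.e-04  0.e+00 -1.e+00] y [ 1.0e+00 -1.1e-03 -1.0e-04] 0.652 0 [ 0.1  0.8 -0.5]
found 1634 [572.8 119.3  16.7] [555.9 102.6 164.5] [589.3 136.1 169.5]
plane [-2.77579056e-03 -3.76391374e-03  1.67629814e+02] [166.0754111  167.73700152 168.89590975]
```

View pics/w9.png

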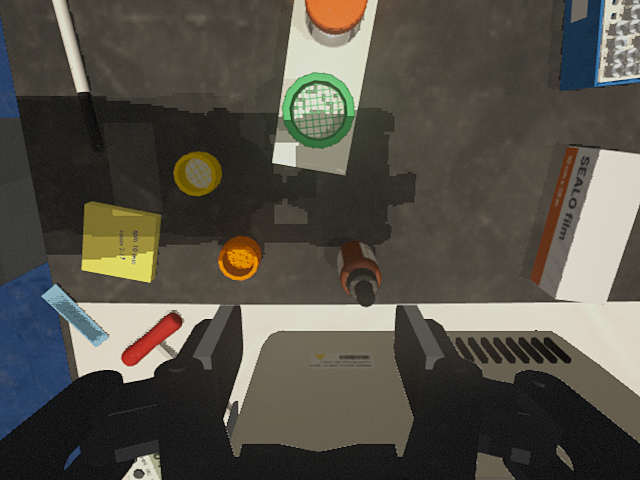

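Green is seated: ring at (318,110), level, z = 167.7. Yellow is at (198,173).

>>> play_rows(deltas="0 0 0 1 -3.2 0 -0.3;0 0 0 1 -3.2 0 -0.3;0 0 0 1 -3.2 0 -0.3;0 0 0 0 0 4 -0.3;0 0 0 0 0 4 -0.3;0 0 0 0 0 2 -0.3;0 0 0 0 0 0 -0.3;0 0 0 0 0 0 -0.3")

```text
clock: 17.27
position: [476.6, 74.4, 127.2]
orientation: [0.706, 0.708, -0.001, -0.0]
contact_force: [0.4, 1.2, 0.3]
gripper_width: 0.654
finger_force: 0.0
```

```bash
python3 - <<'E'
from look import *
o,c,W=look()
find(W,476,73,35.5,30,3)
p=o["position"]
for u,v in[tuple(proj(c,[476,73,36]))]: print(u,v,c["color"][int(v)-8:int(v)+9:4,int(u)-24:int(u)+25:12].tolist()[2])
E
```

```text
tcp [476.6  74.4 127.2] tilt [-1.4e-03 -1.0e-04 -1.0e+00] y [ 1.      0.0025 -0.0015] 0.654 0 [0.4 1.2 0.3]
found 1079 [475.   74.1  16.8] [458.6  57.2  32.5] [491.4  91.   38.5]
317.6747245351239 252.37529544513828 [[112, 91, 0], [143, 139, 120], [142, 122, 67], [111, 108, 96], [121, 97, 0]]
```

>>> play_rows(deltas="0 0 0 0 -0.15 4 -0.3;0 0 0 0 0 4 -0.3;0 0 0 0 0 2.3 -0.3;0 0 0 0 0 0.9 -0.3;0 0 0 0 0 0 -0.3;0 0 0 0 0 0 1;0 0 0 0 0 0 1;0 0 0 0 0 0 1;0 0 0 0 0 0 1;0 0 0 0 0 0 1")

```text
clock: 18.15
position: [476.8, 73.9, 17.7]
orientation: [0.707, 0.708, 0.002, 0.001]
contact_force: [-1.7, 0.6, 6.9]
gripper_width: 0.37
finger_force: 58.8
```

>>> play_rows(deltas="0 0 0 0 0 -2 1;0 0 0 0 0 -4 1;0 0 0 0 0 -4 1;0 0 0 0 0 -4 1;0 0 0 0 0 -4 1;0 0 0 0 0 -3.5 1;0 0 0 -1.2 3.3 0 1;0 0 0 -1.2 3.3 0 1;0 0 0 -1.2 3.2 0 1;0 0 0 0 0 0 1")

```text
clock: 18.98
position: [576.6, 36.0, 231.3]
orientation: [0.707, 0.707, 0.001, 0.001]
contact_force: [-2.0, 0.8, -1.2]
gripper_width: 0.368
finger_force: 59.6
```

>>> play_rows(deltas="0 0 0 0 0 0 1;0 0 0 0 0 0 1")

```text
clock: 19.15
position: [572.9, 38.0, 231.3]
orientation: [0.707, 0.708, 0.0, 0.0]
contact_force: [-0.5, -0.6, -0.4]
gripper_width: 0.372
finger_force: 59.6
```

```bash
python3 - <<'E'
from look import *
look("w10")
E
python3 meas.py 167
```

```text
tcp [572.9  38.  231.3] tilt [ 1.2e-03  1.0e-04 -1.0e+00] y [1.     0.0013 0.0012] 0.372 60 [-0.5 -0.6 -0.4]
rim z [-20.3 -19.8 -18.9] plane [-3.0000e-03  9.0000e-03 -1.8993e+01] x -17.2 17.1 circ [-0.   0.5 16.7]
found 1611 [572.7 119.3  16.7] [556.1 102.6 164.6] [589.6 136.1 169.5]
```

>>> play_rows(deltas="0 0 0 4.1 0 0 1;0 0 0 4.05 0 0 1;0 0 0 0 0 2.2 1;0 0 0 0 0 2 1;0 0 0 0 0 0 1;0 0 0 0 0 0 1")

```text
clock: 19.7
position: [572.5, 119.6, 188.9]
orientation: [0.706, 0.708, -0.0, -0.0]
contact_force: [-0.2, -0.8, 0.6]
gripper_width: 0.369
finger_force: 59.6
```

>>> play_rows(deltas="0 0 0 0 0 0.7 1;0 0 0 0 0 0.5 1;0 0 0 0 0 0.3 1;0 0 0 0 0 0.1 1;0 0 0 0 0 0 1;0 0 0 0 0 0 1")

```text
clock: 20.2
position: [573.2, 119.3, 172.4]
orientation: [0.707, 0.708, 0.0, 0.0]
contact_force: [-0.3, 0.1, 0.1]
gripper_width: 0.369
finger_force: 59.6
```

>>> play_rows(deltas="0 0 0 0 0 0.1 1;0 0 0 0 0 0.1 1;0 0 0 0 0 0 1;0 0 0 0 0 0 1")

```text
clock: 20.53
position: [573.2, 119.4, 170.4]
orientation: [0.707, 0.708, 0.0, 0.0]
contact_force: [0.6, -0.7, 1.7]
gripper_width: 0.369
finger_force: 59.8
```

>>> play_rows(deltas="0 0 0 0 0 0.1 1;0 0 0 0 0 0 1;0 0 0 0 0 0 1")

```text
clock: 20.78
position: [573.5, 119.4, 170.2]
orientation: [0.707, 0.708, 0.001, 0.001]
contact_force: [-1.5, -0.8, 8.7]
gripper_width: 0.368
finger_force: 60.5
```

>>> play_rows(deltas="0 0 0 0 0 0 -0.3;0 0 0 0 0 0 -0.3;0 0 0 0 0 0 -0.3;0 0 0 0 0 0 -0.3;0 0 0 0 0 -4 -0.3;0 0 0 0 0 -4 -0.3;0 0 0 -4 0 -1 -1;0 0 0 -4 0 0 -1;0 0 0 0 0 0 -1;0 0 0 0 0 0 -1")

```text
clock: 21.62
position: [573.2, 37.8, 259.2]
orientation: [0.708, 0.707, -0.0, -0.0]
contact_force: [0.0, 0.9, 0.7]
gripper_width: 0.999
finger_force: 0.0
```

```bash
python3 chk.py w11 189
```

```text
tcp [573.2  37.8 259.2] tilt [-1.e-04  0.e+00 -1.e+00] y [ 1.0e+00 -1.4e-03 -1.0e-04] 0.999 0 [0.  0.9 0.7]
found 1515 [573.3 119.4  16.7] [556.7 102.6 186.5] [590.  136.  191.4]
plane [ 7.29166086e-04 -9.96906988e-03  1.89645601e+02] [188.25915961 189.74593891 190.903906  ]
```

View pics/w11.png

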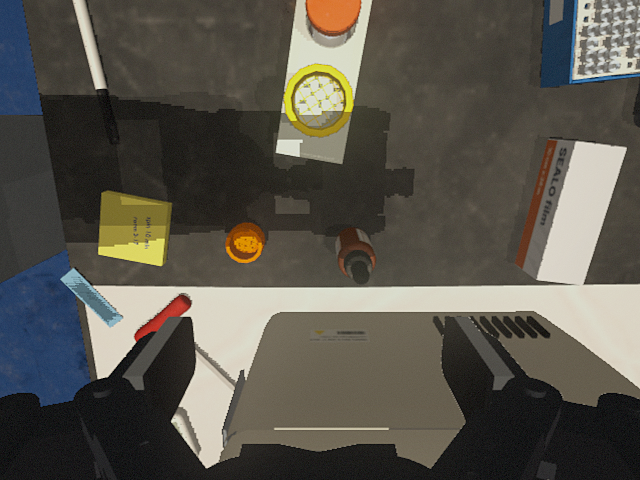

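Yellow is seated: ring at (319,101), level, z = 189.7. Going for the funnel with the fingers fully open.

>>> play_rows(deltas="0 0 0 3.6 -1.74 0 -1;0 0 0 3.6 -1.74 0 -1;0 0 0 3.6 -1.74 0 -1;0 0 0 3.6 -1.74 0 -1;0 0 0 3.6 -1.74 0 -1;0 0 0 3.6 -1.74 0 -1;0 0 0 3.6 -1.74 0 -1;0 0 0 3.6 -1.74 0 -1;0 0 0 0 0 4 -1;0 0 0 0 0 4 -1")

```text
clock: 22.5
position: [432.3, 330.5, 179.4]
orientation: [0.705, 0.709, 0.002, 0.0]
contact_force: [1.6, 0.7, -1.5]
gripper_width: 1.002
finger_force: 0.0
```

>>> play_rows(deltas="0 0 0 0 0 4 -1;0 0 0 0 0 0 -1;0 0 0 0 0 0 -1;0 0 0 0 0 0 -1")

```text
clock: 22.83
position: [434.2, 328.1, 141.5]
orientation: [0.706, 0.708, 0.001, 0.0]
contact_force: [0.9, 0.3, 0.5]
gripper_width: 1.0
finger_force: 0.0
```

```bash
python3 - <<'E'
from look import *
o,c,W=look()
find(W,434,325,43,40,4)
E
```

```text
tcp [434.2 328.1 141.5] tilt [ 0.002   0.0014 -1.    ] y [1.     0.0019 0.002 ] 1.0 0 [0.9 0.3 0.5]
found 1545 [434.4 326.7  24.8] [410.1 301.8  39. ] [458.9 351.5  46.9]
```

>>> play_rows(deltas="0 0 0 -0.14 0 4 -1;0 0 0 0 0 4 -1;0 0 0 0 0 2.9 -1;0 0 0 0 0 0.9 -1;0 0 0 0 0 0 -1;0 0 0 0 0 0 -1;0 0 0 0 0 0 1;0 0 0 0 0 0 1;0 0 0 0 0 0 1;0 0 0 0 0 0 1")

```text
clock: 23.72
position: [434.4, 326.4, 23.3]
orientation: [0.707, 0.708, 0.001, 0.0]
contact_force: [-3.1, -2.5, 12.9]
gripper_width: 0.566
finger_force: 59.9
```

>>> play_rows(deltas="0 0 0 0 0 0 1;0 0 0 0 0 0 1;0 0 0 0 0 -2 1;0 0 0 0 0 -4 1;0 0 0 0 0 -4 1;0 0 0 0 0 -4 1;0 0 0 0 0 -4 1;0 0 0 0 0 -4 1;0 0 0 0 0 -2.5 1;0 0 0 0 0 0 1")

```text
clock: 24.55
position: [434.7, 326.5, 273.0]
orientation: [0.707, 0.708, 0.005, 0.001]
contact_force: [0.2, 0.4, 0.1]
gripper_width: 0.56
finger_force: 62.5
```

>>> play_rows(deltas="0 0 0 -3.6 1.74 0 1;0 0 0 -3.6 1.74 0 1;0 0 0 -3.6 1.74 0 1;0 0 0 -3.6 1.74 0 1;0 0 0 -3.6 1.74 0 1;0 0 0 -3.6 1.74 0 1;0 0 0 -3.6 1.74 0 1;0 0 0 -3.6 1.6 0 1;0 0 0 0 0 0 1;0 0 0 0 0 0 1")

```text
clock: 25.38
position: [572.1, 36.3, 265.8]
orientation: [0.708, 0.707, -0.0, -0.0]
contact_force: [-0.1, 0.6, 0.4]
gripper_width: 0.56
finger_force: 62.5
```

```bash
python3 - <<'E'
from meas import *
o,c,W=look("w12")
rim(o,W,25,20)
find(W,573,119.7,189,25,2.5)
E
```

```text
tcp [572.1  36.3 265.8] tilt [-6.e-04  0.e+00 -1.e+00] y [ 1.0e+00 -1.6e-03 -6.0e-04] 0.56 63 [-0.1  0.6  0.4]
rim z [-22.7 -22.1 -21.2] plane [-4.000e-03  2.000e-03 -2.132e+01] x -25.0 25.5 circ [ 0.4  0.2 24.9]
found 1434 [573.4 119.5  16.7] [556.6 102.8 186.5] [589.9 136.2 191.4]
```

View pics/w12.png

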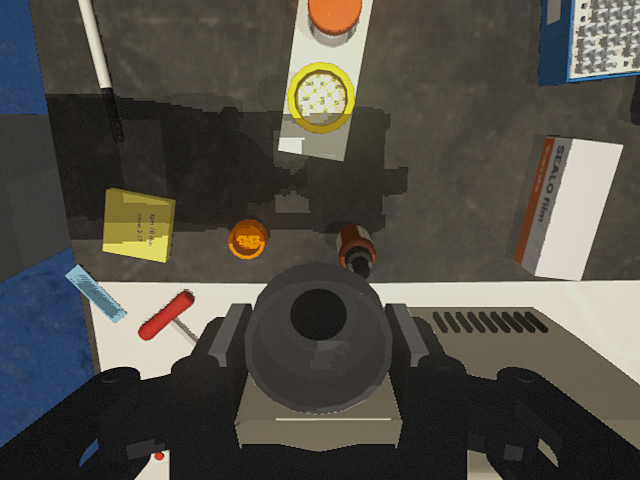

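The funnel is held level at (319,340), and yellow is at (321,98). Placing it.

>>> play_rows(deltas="0 0 0 4.1 0.1 0 1;0 0 0 4.1 0 0 1;0 0 0 0.1 0 2.5 1;0 0 0 0 0 2.2 1;0 0 0 0 0 0 1;0 0 0 0 0 0 1")

```text
clock: 25.93
position: [572.0, 122.0, 219.1]
orientation: [0.706, 0.708, -0.001, -0.0]
contact_force: [0.9, 0.2, 0.4]
gripper_width: 0.561
finger_force: 62.5
```

>>> play_rows(deltas="0 0 0 0 0 0.7 1;0 0 0 0 0 0.6 1;0 0 0 0 0 0.4 1;0 0 0 0 0 0.2 1;0 0 0 0 0 0 1;0 0 0 0 0 0 1")

```text
clock: 26.43
position: [572.8, 120.9, 200.4]
orientation: [0.707, 0.708, 0.0, 0.0]
contact_force: [-0.3, -0.5, -1.2]
gripper_width: 0.562
finger_force: 62.5
```

>>> play_rows(deltas="0 0 0 -0.15 0 0 1;0 0 0 0 0 0.1 1;0 0 0 0 0 0.1 1;0 0 0 0 0 0 1;0 0 0 0 0 0 1")

```text
clock: 26.85
position: [572.7, 119.5, 198.2]
orientation: [0.707, 0.708, -0.0, -0.0]
contact_force: [-0.1, 0.0, 0.4]
gripper_width: 0.561
finger_force: 62.5
```

>>> play_rows(deltas="0 0 0 0 0 0.1 1;0 0 0 0 0 0 1;0 0 0 0 0 0 1")

```text
clock: 27.1
position: [572.9, 119.6, 197.9]
orientation: [0.707, 0.708, 0.0, 0.0]
contact_force: [-1.6, -0.3, 5.6]
gripper_width: 0.559
finger_force: 63.1
```

Contact came at the expected height. Opening fully, lifting and backing off to check.

>>> play_rows(deltas="0 0 0 0 0 0 -0.4;0 0 0 0 0 0 -0.8;0 0 0 0 0 0 -0.8;0 0 0 0 0 0 -0.8;0 0 0 0 0 -3 -0.8;0 0 0 0 0 -4 -0.8;0 0 0 0 0 -2 -0.8;0 0 0 -4 0 0 -0.8;0 0 0 -4 0 0 -0.8;0 0 0 0 0 0 -0.8")

```text
clock: 27.93
position: [572.8, 34.5, 287.4]
orientation: [0.708, 0.706, -0.0, 0.001]
contact_force: [0.6, 0.3, 0.1]
gripper_width: 0.9
finger_force: 0.0
```

```bash
python3 - <<'E'
from look import *
o,c,W=look("w13")
s=camera("side");t=camera("top");WS=cloud(s);WT=cloud(t)
for n,w in(("w",W),("t",WT),("s",WS)):
    m=(np.hypot(w[...,0]-572.8,w[...,1]-119.5)<33)&(w[...,2]>205);q=w[m]
    if len(q)<20: print(n,len(q));continue
    A=np.c_[q[:,:2]-[572.8,119.5],np.ones(len(q))]
    k=q[q[:,2]>np.percentile(q[:,2],90)-4];print(n,circ(k),np.percentile(q[:,2],[50,95]),np.linalg.lstsq(np.c_[k[:,:2]-[572.8,119.5],np.ones(len(k))],k[:,2],rcond=None)[0].round(3))
a=cv2.resize(s["color"][90:240,180:380,::-1],None,fx=3,fy=3);b=cv2.resize(t["color"][180:330,100:300,::-1],None,fx=2,fy=2)
cv2.imwrite("pics/end.png",a)
T0=np.load("top0.npz")["color"].astype(int);D=abs(t["color"].astype(int)-T0).sum(2)
for n,(u,v) in dict(red=(184,272),drop=(286,212),stain=(472,188),orange=(284,257)).items(): print(n,np.median(D[v-10:v+10,u-10:u+10]))
find(WT,475,224,35,30,4);find(WS,475,224,35,30,4);find(WT,654,-434,73,30,4)
E
```

```text
tcp [572.8  34.5 287.4] tilt [ 4.0e-04 -1.3e-03 -1.0e+00] y [ 1.0e+00 -2.2e-03  4.0e-04] 0.9 0 [0.6 0.3 0.1]
w [572.9 119.9  24.8] [219.38831994 220.81629149] [ 0.00000e+00 -2.00000e-03  2.19632e+02]
t [572.3 117.4  30.3] [221.56477654 572.55218431] [-1.25000e-01 -1.86000e-01  5.65563e+02]
s [574.1 117.2  25.1] [213.79184992 221.05082555] [-5.00000e-03 -9.00000e-03  2.19085e+02]
red 65.5
drop 12.0
stain 18.0
orange 19.0
found 26 [475.7 227.2  13.2] [466.1 230.1  31.8] [490.7 240.6  38.8]
found 70 [478.6 223.3  16.9] [461.8 204.7  31.2] [494.7 242.1  38.5]
found 67 [ 653.1 -435.2    9.9] [ 643.7 -444.8   70.1] [ 662.5 -424.7   76.4]
```

View pics/end.png

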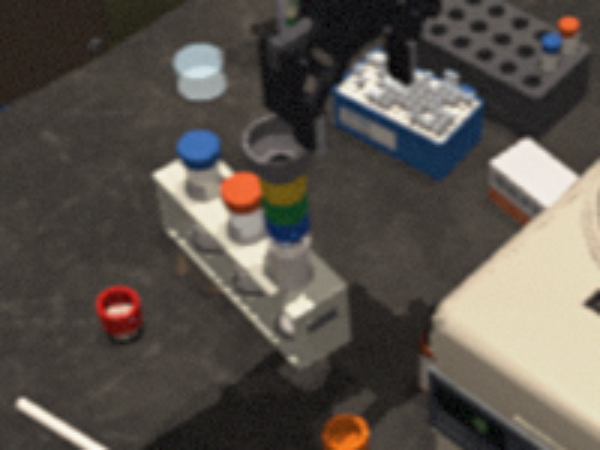

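The side view shows the stack straight: grey on yellow on green on blue, with the funnel rim at z = 219.5 (219 expected). Red is still standing at (120,310), and the bottles haven't moved.

```bash
python3 -c "
from bench import *
print(job_done())"
```

```text
the job is handed in; nothing more can be done
None
```

The cascade is built and handed in: blue, green and yellow strainers and the grey funnel are seated and level on the open tube, at about 28 s on the robot's clock, with the red spare and both bottles left where they stood.

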